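Clamp a spring strut and hold its rod out for the retaining clip

TASK

Crank the vise handle clockwise (seen from above) until the soft jaw has come down tight on the barrel of the spring strut lying in the V bed. Then take hold of the end of the strut's rod and pull it out against the spring until the ring groove has just come fully clear of the barrel's mouth, and finish while holding it there, so that I can snap the retaining clip into the groove: do not let go. The barrel must not slide in the vise; leave the other things on the bench alone.

Things in the scene. Friction and masses are not known exactly. Their poses are not given: they have to be found in the camera images.
- vise: Two-column screw vise fixed to the bench: grey base 112 (x) x 84 (y) mm, V bed in the middle, steel guide columns at x = +-42 mm, bridge on top (112 x 30 mm; its nuts reach 134 mm above the bench). Origin: middle of the base's underside; z up, turned up to 0.35 rad about z. The V bed runs along the vise's y; the barrel's axis lies 52 mm above the bench. The upright screw is on the vise's z axis.
- jaw: Crosshead between the columns with a black rubber pad (34 x 40 mm) underneath, driven straight down onto the barrel by the screw, 12 mm per turn; the crank stays at its height. Origin: middle of the pad's underside, 79 mm above the bench at crank 0. It touches the barrel after 16 mm of travel and is tight 1 mm further. The screw holds it where it is left, gripping the barrel with about 60 N.
- crank (a joint): Angle of the crank in rad, growing clockwise seen from above (which lowers the jaw). It starts between 0 and 1.6, so it takes more than one full turn: the jaw meets the barrel at 8.4, is tight from 8.7, and the thread ends at 9.2. Turning takes about 3 N at the knob, then rises steeply to about 10 N at 9.2. Let go when tight, it eases back a little and stays.
- crank_knob (a point): Middle of the crank's black upright knob, 40 mm tall, 18 mm across, spinning freely on its pin, so it can be held without turning the hand. It circles the vise's z axis at 45 mm radius. This point is 161 mm above the bench, 22 mm above the knob's foot. Below the knob is the flat crank arm, its top 138 mm above the bench; the hub's nut at the centre reaches 143 mm.
- strut: Spring strut: plain aluminium barrel 22 mm across, 147 mm long, lying loose in the V bed along the vise's y, its steel rod pointing to the vise's -y. Origin: on the barrel's axis, 72 mm behind the mouth; its -y axis is the direction in which the rod pulls out. About 0.3 kg. It slides along the bed if the rod is pulled before the jaw grips it.
- rod (a joint): How far the rod is drawn out, in m: 0 as the spring holds it at the start, 0.036 when the middle of the ring groove is level with the mouth, 0.038 when the groove is just fully out, hard end of travel 0.062. The spring pulls back with about 4 N at 0 and 10 N at 0.040 and draws the rod in when let go.
- rod_end (a point): Middle of the rod's steel end fitting, on the rod's axis, 52 mm above the bench and 52.5 mm in front of the mouth at the start. The fitting is round: a waist 15 mm across for 11 mm either side of this point, then, on the outer side, an end flange 22 mm across from 12 to 20 mm beyond it. The rod behind the fitting is 9 mm across.
- groove (a point): Middle of the ring groove in the rod (4 mm wide, turned down from 9 to 6 mm across), on the rod's axis. Hidden inside the barrel at the start, 36 mm behind the mouth.
- barrel_mouth (a point): Centre of the barrel's open end, where the rod comes out; on the barrel's axis.
- screwdriver_red: Red-handled screwdriver, 24 x 172 x 24 mm, lying on the bench beyond the strut; leave alone.
- tweezers: Steel tweezers, 12 x 124 x 10 mm, lying on the robot's side of the vise; leave alone.
- masking_tape: Roll of masking tape lying flat, 104 mm across, 17 mm high, left of the vise; leave alone.

How it is judged:
By the outcome, as a careful person would: the job done as asked, in the order asked, and still so for the second after the job is handed in, while the arm keeps its last pose, push and grip.
It also fails if it takes over 54 s, if anything falls off the work surface, if the arm or the gripper's body presses on something with over 40 N, if the wrist force passes 120 N, or if a joint passes its speed limit or range.

ROBOT

A 6-joint arm with a two-finger parallel gripper is mounted at the origin on a cart in front of the work surface, level with it; the furniture and walls round the work are solid. World frame = base frame: x ahead of the robot, y to its left, z up, the work surface at z = 0. Lengths are in mm, angles in degrees, forces in N, time in s.
With the tool pointing down it reaches from about 300 to 775 mm from the base axis. Payload 14.6 kg.
Tool frame: the origin (TCP) lies at the very end of the fingers, on their centre line; the grasp point (between the pads) lies 19 mm behind it; z points along the fingers, y is the line along which they close (so a half turn about z gives the same grasp; the last joint's range is limited). The gripper opens to 85 mm and grips with 20 to 120 N. Pads are 22 mm wide; open, the fingers measure 114 mm over their backs; the gripper's body (76 mm by 85 mm) begins 54 mm behind the grasp point. The pads swing forward as they close: fully open they stand 13 mm farther back than shut.
Start: joints at [61.616, 17.183, 87.147, -0, 75.671, -3.816], TCP at [228.675, 500.197, 231.281] pointing down, gripper open.
Joint ranges: [-173.82, 173.82], [-45.26, 126.66], [13.44, 144.39], [-59.66, 239.66], [0, 175.72], [-146.38, 146.38]. Speed limits (degrees/s): [127.2, 127.2, 147.25, 180, 180, 180].

INTERFACE

Orientations are given as a 3x3 rotation matrix whose columns are the frame's x, y, z axes.
In Python, from rig import telemetry, cams, job, search_frame, silhouettes, spot_point gives the robot as it stands. The module is installed in compiled form; this text tells all that it offers.
- The arm moves only by the tool step_arm, never from a script. Its argument "series" is one flat list of numbers, 6 for each row, row after row: the shift along the tool's x, y, z in units of 50 mm (1.0 is 50 mm), then the turn, a rotation vector about the tool's x, y, z in units of 10 degrees (1.0 is 10 degrees). In form: [dx, dy, dz, wx, wy, wz, dx, dy, dz, wx, wy, wz, ...]. A call has 1 to 10 rows; each row shifts and turns the commanded pose from where the row before left it, along the tool's axes as they then stand; what a row does not reach is not made up. A row lasts 1/8 s, in which the tool goes at most 62.5 mm and 10.7 degrees, less where a joint would pass 70% of its speed; a pose out of reach is approached as far as the arm can. A call is refused whole if a number of a shift passes 1 or a number of a turn 1, either way. A call with a gripper value outside its range is refused whole. "claw" is the closure, from -1 (fully open) to 1 (shut), set as the call begins (left out, the last holds). The fingers move at their own pace and stop on an object; "newtons" is the grip in N (left out, the last holds). Time passes only in rows, so rows that do not move let the fingers close. It gives the time, the measured TCP pose, the force, the opening and the grip force at its end, in the units of the state.
- telemetry.sense(): the state, without advancing time (a new reading comes with each control period).
- cams.read_camera(name): name is "side" or "top"; returns the picture (480x640x3 uint8, red, green, blue); there is no depth.
- cams.calibration(name): a dict with "vertical_fov" (degrees; the focal length in pixels is half the picture's height over the tangent of half this angle, whatever the lens; pixels are square), "cx", "cy" (the principal point, pixels), "R" (3x3) and "t" (3): a world point X has camera coordinates R X + t. Camera axes: x right, y down, z forward; pixel columns grow to the right and rows downward; lengths in mm; the calibration is good to about 2 mm. A picture is of the moment at which its call begins. calibration takes no time and is no camera call.
- job.finish_job(): hands the job in; it is judged then, once.
Trained networks look in the newest picture that a camera, given by its name, has taken for a name from the list of things; names that differ only in an ending like _2 or _b are one class to them, and where a whole thing is asked for, a point or a joint stands for the part that bears it (a point fixed in the world has none). Each returns a list of dicts, best first, with "conf" (0 to 1); they miss things now and then, are a little off and sometimes report something else, mostly with a low value. They report only what shows in the picture. A call takes as long as a camera call.
- search_frame(camera, thing): "rect" ([left, top, right, bottom] in pixels, round what is visible of it).
- silhouettes(camera, thing): "region" (480x640 bool, what is visible of it) and "rect" ([left, top, right, bottom] in pixels, round what is visible of it).
- spot_point(camera, thing): "location" ([column, row] in pixels: a listed point, or the origin of a listed thing).
The state is a dict: "time_s": time; "qpos": joint angles; "qvel": joint speeds; "effort": joint torques, N m; "ee_pos": TCP position; "orientation": TCP orientation; "force": force on the tool from outside, world axes, zero at the start; "wrist_torque": the same for the moment, N m; "width": finger opening in mm; "gripper_force": force on a finger pad.
Only numpy, scipy, OpenCV 4.12 (cv2) and the standard library are available. Lean on these libraries where they do the work, as an engineer would, in place of code of your own. Each camera call takes 0.05 s, during which the arm holds its last target. There are 200 camera calls.

## Working session

There is one attempt and no reset: what is moved stays moved. The work goes in short steps, Python scripts to look and compute and a tool call to move; the robot and the scene stay as the last step left them, time stands still between calls to the robot, and variables do not carry over. Pictures are saved under pics/ and viewed, at most 10 in all, crops included, and the job is handed in when it is done.

Besides the shell and the picture viewer there is one more tool, called after ">>>" as name(argument=value, ...) on one line, values as JSON. step_arm: Moves the arm, as the interface text tells. Its arguments: {"type":"object","properties":{"series":{"type":"array","items":{"type":"number"}},"claw":{"type":"number"},"newtons":{"type":"number"}},"required":["series"]}

```bash
mkdir -p pics; cat > h.py <<'E'
import numpy as np, cv2
from rig import telemetry, cams, job, search_frame, silhouettes, spot_point
def K(n):
    c=cams.calibration(n); f=240/np.tan(np.radians(c["vertical_fov"])/2)
    return f,c["cx"],c["cy"],np.array(c["R"]),np.array(c["t"])
def ray(n,p):
    f,cx,cy,R,t=K(n); d=R.T@np.array([(p[0]-cx)/f,(p[1]-cy)/f,1.]); return -R.T@t,d/np.linalg.norm(d)
def atz(n,p,z):
    o,d=ray(n,p); return o+d*(z-o[2])/d[2]
def tri(a,b):
    o1,d1=ray("side",a);o2,d2=ray("top",b)
    A=np.c_[d1,-d2]; s=np.linalg.lstsq(A,o2-o1,rcond=None)[0]
    p,q=o1+s[0]*d1,o2+s[1]*d2; return (p+q)/2,np.linalg.norm(p-q)
def proj(n,X):
    f,cx,cy,R,t=K(n); c=R@np.array(X)+t; return np.array([f*c[0]/c[2]+cx,f*c[1]/c[2]+cy])
def snap(n,name):
    im=cams.read_camera(n); cv2.imwrite(f"pics/{name}.png",cv2.cvtColor(im,cv2.COLOR_RGB2BGR)); return im
E
python3 - <<'E'
from h import *
np.set_printoptions(precision=1,suppress=True)
for n in("side","top"): snap(n,n+"0"); print(n,"cam at",ray(n,(320,240)))
for th in["vise","crank_knob","rod_end","barrel_mouth","strut","jaw"]:
    r={}
    for n in("side","top"):
        l=spot_point(n,th)
        r[n]=l[0]["location"] if l else None
        print(th,n,[(np.round(q["location"],1),round(q["conf"],2)) for q in l[:2]])
    if all(v is not None for v in r.values()): print("   ",*tri(r["side"],r["top"]))
print(telemetry.sense())
E
```

```text
side cam at (array([ 379. , -558.8,  649.1]), array([ 0.2,  0.8, -0.6]))
top cam at (array([442.1, 129.5, 948.6]), array([ 0.1, -0. , -1. ]))
vise side [(array([324.6, 348.5]), 0.89)]
vise top [(array([364.7, 248.5]), 0.88)]
    [538.9  34.6  -2.1] 4.683836098128313
crank_knob side [(array([317.5, 286.3]), 0.83)]
crank_knob top [(array([403.4, 253.7]), 0.46)]
    [518.2  -6.9 161.2] 7.845387401209029
rod_end side [(array([362.6, 382.2]), 0.8)]
rod_end top [(array([441.3, 237.9]), 0.58)]
    [555.2 -88.9  54.9] 5.313551665458512
barrel_mouth side [(array([348.3, 357.4]), 0.77)]
barrel_mouth top [(array([410.2, 238.4]), 0.86), (array([373.6, 245.7]), 0.37)]
    [553.1 -37.3  48.9] 4.2816100580531575
strut side [(array([322.6, 321.1]), 0.6)]
strut top [(array([373.3, 242.3]), 0.92)]
    [539.1  27.6  63. ] 3.6183279975569302
jaw side [(array([323.1, 311.2]), 0.7)]
jaw top [(array([372. , 246.3]), 0.65)]
    [535.7  30.6  79.3] 6.657157006668837
{'time_s': 0.7, 'qpos': array([61.6, 17.2, 87.1, -0. , 75.7, -3.8]), 'qvel': array([-0.1, -0.1, -0. ,  0.1, -0. , -0.1]), 'effort': array([ -0. , -54.3, -36.2,  -0. ,   0. ,  -0. ]), 'ee_pos': array([228.6, 500.2, 231.3]), 'orientation': array([[-0.9,  0.4, -0. ],
       [ 0.4,  0.9, -0. ],
       [-0. , -0. , -1. ]]), 'force': array([-0.2,  0.4, -0.2]), 'wrist_torque': array([-0. ,  0.1,  0. ]), 'gripper_force': 0.0, 'width': 85.2433201858356}
```

View pics/side0.png

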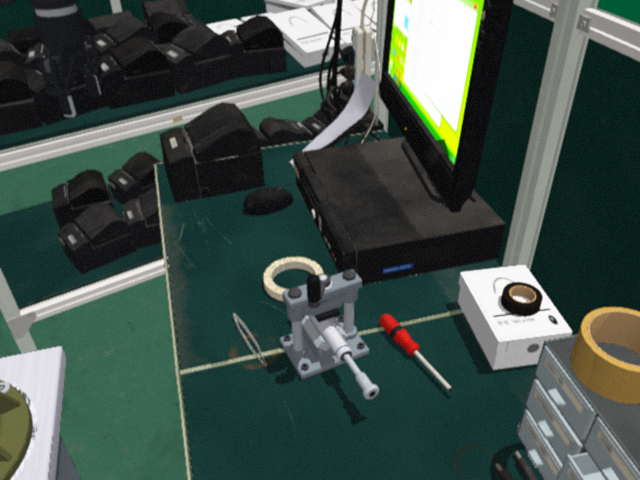

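View pics/top0.png

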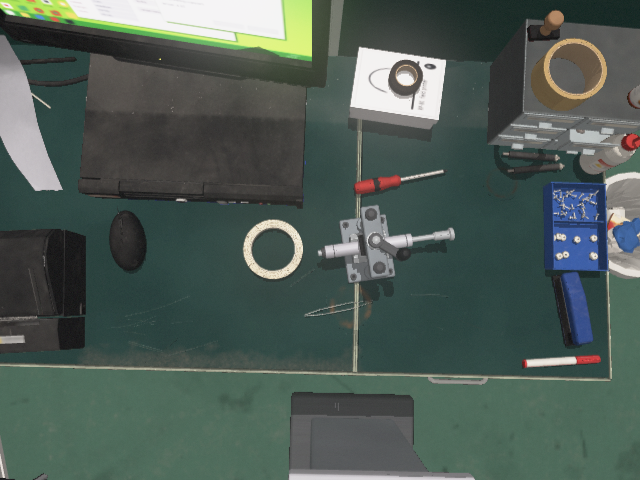

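Side view: the rod points to the lower right (flange about 370,390) and the knob is at about (315,287). In the top view the flange is at about (450,234), the knob at about (404,255) and the hub at about (376,241). Next I'll fit the known geometry to the detections.

```bash
cat > fit.py <<'E'
from h import *
from scipy.optimize import least_squares
def model(p):
    x,y,a,s,ph=p; R=np.array([[np.cos(a),-np.sin(a),0],[np.sin(a),np.cos(a),0],[0,0,1]]); o=np.array([x,y,0])
    W=lambda v:o+R@np.array(v,float)
    return dict(vise=W([0,0,0]),strut=W([0,s,52]),barrel_mouth=W([0,s-72,52]),rod_end=W([0,s-124.5,52]),flange=W([0,s-144.5,52]),hub=W([0,0,143]),
      crank_knob=o+[45*np.cos(ph),45*np.sin(ph),161],ktop=o+[45*np.cos(ph),45*np.sin(ph),179])
def fit(obs):
    def f(p):
        m=model(p); return np.concatenate([(proj(n,m[t])-q)*w for n,t,q,w in obs])
    return least_squares(f,[540,32,-.1,0,-2],loss="soft_l1",f_scale=2)
E
python3 - <<'E'
from fit import *
np.set_printoptions(precision=1,suppress=True)
obs=[]
ims={n:cams.read_camera(n) for n in("side","top")}
for n in ims:
    for t in["vise","crank_knob","rod_end","barrel_mouth","strut"]:
        l=spot_point(n,t)
        if l: obs.append((n,t,np.array(l[0]["location"]),l[0]["conf"]))
r=fit(obs); print(r.x, np.degrees(r.x[2]))
m=model(r.x)
for n,t,q,w in obs: print(n,t,q,proj(n,m[t])-q)
# silhouettes axis in top
for n in ims:
    for t in("strut","crank_knob","rod_end"):
        for s in silhouettes(n,t)[:1]:
            ys,xs=np.nonzero(s["region"]); print(n,t,s["conf"],s["rect"],len(xs))
for n,(x0,y0) in dict(side=(260,250),top=(300,190)).items():
    im=ims[n][y0:y0+150,x0:x0+160].copy(); im=cv2.resize(im[:,:,::-1],None,fx=4,fy=4,interpolation=cv2.INTER_CUBIC)
    for t,X in m.items():
        u=(proj(n,X)-[x0,y0]+.5)*4; cv2.drawMarker(im,tuple(int(v) for v in u),(0,0,255),0,10,1)
    cv2.imwrite(f"pics/c_{n}.png",im)
E
```

```text
[539.5  39.    0.1  -6.6  -2.1] 7.5531571218994795
side vise [321.5 347.8] [ 1.2 -2.1]
side crank_knob [312.4 285.3] [ 1.2 -1.3]
side rod_end [359.3 383.6] [2.9 1.4]
side barrel_mouth [347.6 359.1] [-2.7 -1.6]
side strut [322.6 322.7] [1.3 1.2]
top vise [364.2 249.2] [-1.6 -2.5]
top crank_knob [369.9 243.9] [29.9  6.8]
top rod_end [440.2 234.4] [2.2 1.3]
top strut [371.7 241. ] [-2.2  2.2]
side strut 0.9 [310.0, 317.4, 377.0, 399.8] 1238
side crank_knob 0.83 [308.9, 274.4, 320.4, 305.8] 371
side rod_end 0.71 [341.4, 351.3, 377.0, 398.3] 513
top strut 0.58 [319.6, 227.1, 455.4, 260.2] 976
top crank_knob 0.53 [394.6, 247.0, 410.3, 260.3] 153
top rod_end 0.6 [414.5, 229.9, 454.6, 242.5] 274
```

View pics/c_top.png

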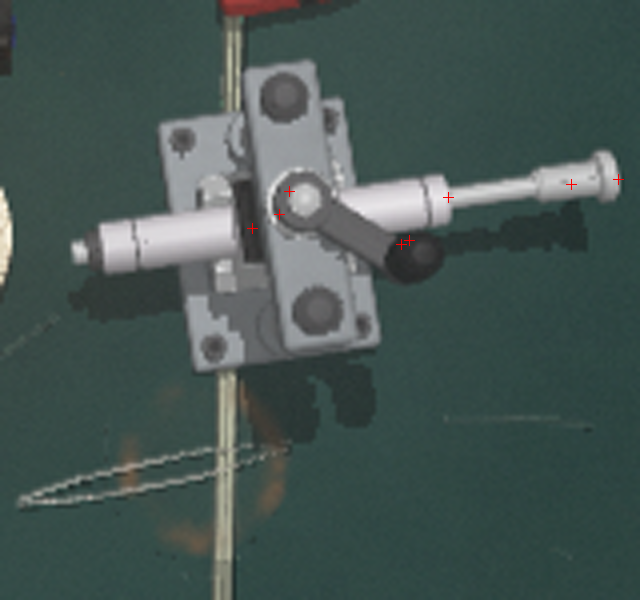

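View pics/c_side.png

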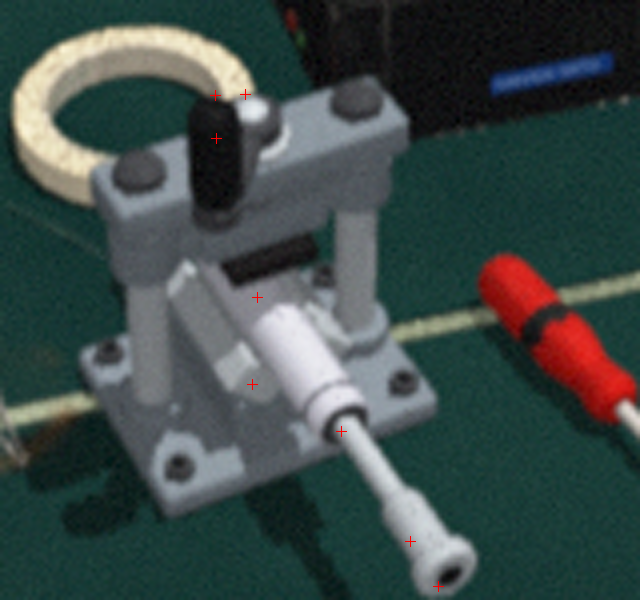

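The overlay shows that the detections are a few pixels off, and the top view's knob detection was wrong. I'll refit with features read from the crops: nuts, hub, base corners, mouth, flange and knob.

```bash
cat > fit2.py <<'E'
from fit import *
def feats(p):
    x,y,a,s,ph=p[:5]; R=np.array([[np.cos(a),-np.sin(a),0],[np.sin(a),np.cos(a),0],[0,0,1]]); o=np.array([x,y,0])
    W=lambda *v:o+R@np.array(v,float)
    k=lambda z:o+np.array([45*np.cos(ph),45*np.sin(ph),z])
    return dict(mouth=W(0,s-72,52),rear=W(0,s+75,52),fl=W(0,s-140.5,52),flo=W(0,s-144.5,52),nl=W(-42,0,134),nr=W(42,0,134),hub=W(0,0,143),
     ktop=k(179),kfoot=k(139),bfl=W(-56,-42,0),bfr=W(56,-42,0),rod_end=W(0,s-124.5,52),knob=k(161))
E
python3 - <<'E'
from fit2 import *
np.set_printoptions(precision=2,suppress=True)
T=dict(mouth=(449,199),rear=(102,247),fl=(606,177),nl=(319,310),nr=(285,97),hub=(301,197),ktop=(415,257))
S=dict(mouth=(346,426),flo=(452,573),nl=(138,164),nr=(357,97),hub=(257,122),ktop=(213,100),kfoot=(217,215),bfl=(170,518),bfr=(437,412))
ob=[("top",t,np.array(q)/4+[300,190]-.5) for t,q in T.items()]+[("side",t,np.array(q)/4+[260,250]-.5) for t,q in S.items()]
# image offsets per camera as nuisance (calibration ~2mm), weakly held
def f(p):
    m=feats(p); off=dict(top=p[5:7],side=p[7:9])
    return np.concatenate([proj(n,m[t])+off[n]-q for n,t,q in ob]+[p[5:9]/2])
r=least_squares(f,[540,35,.13,-3,-2]+[0]*4,loss="soft_l1")
print(r.x,np.degrees(r.x[2]),np.degrees(r.x[4]))
m=feats(r.x)
for i,(n,t,q) in enumerate(ob): print(n,t,r.fun[2*i:2*i+2])
for t in("rod_end","mouth","knob","hub"): print(t,m[t])
E
```

```text
[539.13  35.61   0.17  -0.06  -2.12   1.36   1.57   0.86   0.85] 9.962425287396494 -121.21682104815591
top mouth [-0.76  0.09]
top rear [-0.06  0.63]
top fl [-0.27 -0.2 ]
top nl [-0.3  -0.03]
top nr [-0.39 -0.68]
top hub [0.58 0.44]
top ktop [ 1.32 -0.66]
side mouth [0.21 0.21]
side flo [0.01 1.06]
side nl [ 0.53 -0.87]
side nr [ 0.39 -1.9 ]
side hub [-1.56 -4.44]
side ktop [-0.35  1.  ]
side kfoot [-0.5 -4.3]
side bfl [-0.3   1.31]
side bfr [0.9  1.69]
rod_end [560.68 -87.07  52.  ]
mouth [551.59 -35.36  52.  ]
knob [515.8   -2.87 161.  ]
hub [539.13  35.61 143.  ]
```

```bash
cat > plan.py <<'E'
from h import *
from scipy.spatial.transform import Rotation as Ro
def down(deg): # tool y at world angle deg, z down
    a=np.radians(deg); y=np.array([np.cos(a),np.sin(a),0]); z=np.array([0,0,-1.]); return np.c_[np.cross(y,z),y,z]
def rows(P,R,pts,Rt,nt,nd=2):
    """pts: world waypoints one per row; the turn to Rt is spread over the first nt rows"""
    rv=Ro.from_matrix(R.T@Rt).as_rotvec(degrees=True)/10; out=[]
    for i,q in enumerate(pts):
        w=np.round(rv/nt,nd) if i<nt else np.zeros(3)
        d=np.round(R.T@(np.array(q)-P)/50,nd); out.append([*d,*w])
        P=P+R@d*50; R=R@Ro.from_rotvec(w*10,degrees=True).as_matrix()
    print("max",np.abs(out).max(),"end",np.round(P,1))
    print(",\n".join(", ".join(f"{v+0:g}" for v in o) for o in out))
E
python3 - <<'E'
from plan import *
s=telemetry.sense(); P=s["ee_pos"]; R=s["orientation"]; print(R)
g=np.array([515.8,-2.9,225])
rows(P,R,[P+(g-P)*k/16 for k in range(1,17)],down(10),7)
E
```

```text
[[-9.09458357e-01  4.15795017e-01 -2.67410751e-05]
 [ 4.15795017e-01  9.09458357e-01  4.53095729e-06]
 [ 2.62038437e-05 -6.99808880e-06 -1.00000000e+00]]
max 0.79 end [515.9  -2.8 224.8]
-0.59, -0.42, 0.01, 0, 0, 0.79,
-0.64, -0.34, 0.01, 0, 0, 0.79,
-0.68, -0.25, 0, 0, 0, 0.79,
-0.71, -0.15, 0.01, 0, 0, 0.79,
-0.72, -0.05, 0.01, 0, 0, 0.79,
-0.72, 0.05, 0.01, 0, 0, 0.79,
-0.71, 0.14, 0, 0, 0, 0.79,
-0.68, 0.25, 0.01, 0, 0, 0,
-0.69, 0.24, 0.01, 0, 0, 0,
-0.68, 0.24, 0.01, 0, 0, 0,
-0.68, 0.24, 0.01, 0, 0, 0,
-0.68, 0.25, 0, 0, 0, 0,
-0.68, 0.24, 0.01, 0, 0, 0,
-0.69, 0.24, 0.01, 0, 0, 0,
-0.68, 0.25, 0.01, 0, 0, 0,
-0.68, 0.24, 0.01, 0, 0, 0
```

>>> step_arm(series=[-0.59,-0.42,0.01,0,0,0.79,-0.64,-0.34,0.01,0,0,0.79,-0.68,-0.25,0,0,0,0.79,-0.71,-0.15,0.01,0,0,0.79,-0.72,-0.05,0.01,0,0,0.79,-0.72,0.05,0.01,0,0,0.79,-0.71,0.14,0,0,0,0.79,-0.68,0.25,0.01,0,0,0,-0.69,0.24,0.01,0,0,0,-0.68,0.24,0.01,0,0,0], claw=-1, newtons=30)

```text
time_s: 2.85
ee_pos: [408.5, 184.6, 227.4]
orientation: [[-0.176, 0.984, 0.0], [0.984, 0.176, 0.0], [0.0, 0.0, -1.0]]
force: [-0.2, 0.3, 0.1]
width: 85.5
gripper_force: 0.0
```

>>> step_arm(series=[-0.68,0.24,0.01,0,0,0,-0.68,0.25,0,0,0,0,-0.68,0.24,0.01,0,0,0,-0.69,0.24,0.01,0,0,0,-0.68,0.25,0.01,0,0,0,-0.68,0.24,0.01,0,0,0,0,0,0,0,0,0,0,0,0,0,0,0])

```text
time_s: 3.85
ee_pos: [515.6, -2.5, 224.7]
orientation: [[-0.176, 0.984, -0.0], [0.984, 0.176, 0.0], [0.0, -0.0, -1.0]]
force: [-0.1, -0.5, 0.1]
width: 85.6
gripper_force: 0.0
```

>>> step_arm(series=[0,0,0.5,0,0,0,0,0,0.5,0,0,0,0,0,0.53,0,0,0,0,0,0,0,0,0])

```text
time_s: 4.35
ee_pos: [514.9, -2.0, 147.2]
orientation: [[-0.177, 0.984, -0.003], [0.984, 0.177, 0.0], [0.001, -0.003, -1.0]]
force: [0.3, -0.5, 0.6]
width: 85.4
gripper_force: 0.0
```

>>> step_arm(series=[0,0,0,0,0,0,0,0,0,0,0,0,0,0,0,0,0,0,0,0,0,0,0,0,0,0,0,0,0,0,0,0,0,0,0,0], claw=1, newtons=30)

```text
time_s: 5.1
ee_pos: [515.9, -3.0, 148.8]
orientation: [[-0.176, 0.984, 0.0], [0.984, 0.176, -0.0], [-0.0, 0.0, -1.0]]
force: [-3.9, -0.8, 6.7]
width: 17.2
gripper_force: 29.7
```

```bash
python3 - <<'E'
from h import *
a=snap("side","a")[240:400,240:400]; b=snap("top","b")[170:330,320:480]
im=np.hstack([cv2.resize(v,None,fx=2.5,fy=2.5,interpolation=cv2.INTER_CUBIC) for v in(a,b)])
cv2.imwrite("pics/g1.png",im[:,:,::-1]); print(telemetry.sense())
E
```

```text
{'time_s': 5.2, 'qpos': array([-4.39359210e+00,  1.77728960e+01,  9.80280046e+01, -1.14209354e-02,
        6.41816688e+01, -1.45122922e+01]), 'qvel': array([-0.02617013,  0.06003594, -0.02713809,  0.04275217,  0.10917764,
        0.05369388]), 'effort': array([ 5.55587690e-01, -4.88087690e+01, -3.21029949e+01,  2.89170016e-01,
       -7.62486253e-01, -1.00251255e-02]), 'ee_pos': array([515.93549343,  -2.97721258, 148.75959485]), 'orientation': array([[-1.75773437e-01,  9.84430604e-01,  2.89589881e-04],
       [ 9.84430615e-01,  1.75773498e-01, -2.02214412e-04],
       [-2.49968283e-04,  2.49537222e-04, -9.99999938e-01]]), 'force': array([-4.02317896, -0.82985819,  5.85673661]), 'wrist_torque': array([-0.24057459,  0.54734428,  0.02701359]), 'gripper_force': 29.6892979927361, 'width': 17.048086786930753}
```

View pics/g1.png

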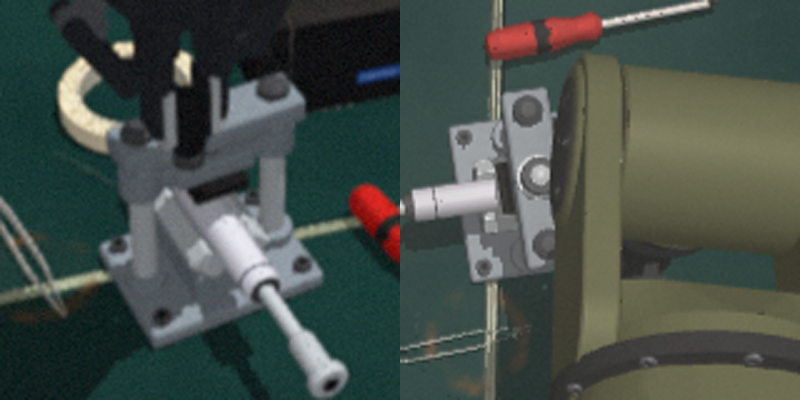

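The side view shows the fingers holding the knob (17 mm opening). I'll start cranking with a short test arc.

```bash
cat > circ.py <<'E'
from plan import *
def arc(c,r,step,n,lead=0,z=148.8):
    s=telemetry.sense(); P=s["ee_pos"]; R=s["orientation"]
    ph=np.degrees(np.arctan2(P[1]-c[1],P[0]-c[0])); print("phi",ph,"r",np.hypot(*(P[:2]-c)))
    pts=[[c[0]+r*np.cos(np.radians(ph-step*k)),c[1]+r*np.sin(np.radians(ph-step*k)),z] for k in range(1,n+1)]
    rows(P,R,pts,R,1)
E
python3 -c "
from circ import *
arc(np.array([539.1,35.6]),45,10,5)"
```

```text
phi -120.98360528519717 r 44.99772988970773
max 0.16 end [494.5  28.8 148.7]
0.11, -0.11, 0, 0, 0, 0,
0.13, -0.09, 0, 0, 0, 0,
0.15, -0.06, 0, 0, 0, 0,
0.15, -0.04, 0, 0, 0, 0,
0.16, -0.01, 0, 0, 0, 0
```

>>> step_arm(series=[0.11,-0.11,0,0,0,0,0.13,-0.09,0,0,0,0,0.15,-0.06,0,0,0,0,0.15,-0.04,0,0,0,0,0.16,-0.01,0,0,0,0])

```text
time_s: 5.82
ee_pos: [493.0, 28.2, 148.6]
orientation: [[-0.176, 0.984, -0.004], [0.984, 0.176, -0.002], [-0.001, -0.004, -1.0]]
force: [-16.6, -6.7, 14.5]
width: 16.9
gripper_force: 30.9
```

```bash
python3 -c "
from circ import *
print(telemetry.sense())
arc(np.array([539.1,35.6]),45,12,10)"
```

```text
{'time_s': 5.825, 'qpos': array([-9.26553790e-01,  1.52527168e+01,  1.01358178e+02, -1.00211496e-01,
        6.35906886e+01, -1.09938401e+01]), 'qvel': array([ 7.41583183, -1.44550097,  1.75247572,  0.32363559, -0.46030793,
        7.15121911]), 'effort': array([  1.69453718, -42.61916399, -35.1736629 ,   1.44903101,
        -4.01293606,  -0.33263577]), 'ee_pos': array([493.03297916,  28.2475234 , 148.64360522]), 'orientation': array([[-1.75574728e-01,  9.84459733e-01, -3.54254982e-03],
       [ 9.84465727e-01,  1.75570366e-01, -1.50940290e-03],
       [-8.63979607e-04, -3.75253189e-03, -9.99992586e-01]]), 'force': array([-16.5602554 ,  -6.68686414,  14.48196298]), 'wrist_torque': array([-1.05128467,  2.70179862,  0.00445282]), 'gripper_force': 30.899934321641922, 'width': 16.857902122360755}
phi -170.93185231455124 r 46.65007310827867
max 0.19 end [555.4  77.5 148.8]
0.19, 0.06, 0, 0, 0, 0,
0.17, 0.06, 0, 0, 0, 0,
0.17, 0.09, 0, 0, 0, 0,
0.13, 0.13, 0, 0, 0, 0,
0.11, 0.16, -0.01, 0, 0, 0,
0.07, 0.17, 0, 0, 0, 0,
0.04, 0.19, 0, 0, 0, 0,
0, 0.18, 0, 0, 0, 0,
-0.05, 0.19, 0, 0, 0, 0,
-0.08, 0.17, 0, 0, 0, 0
```

```bash
python3 -c "
from circ import *
arc(np.array([537.5,35.6]),45.5,12,6)"
```

```text
phi -170.61127619522105 r 45.07077605642281
max 0.19 end [516.5  76.1 149. ]
0.19, 0.01, 0, 0, 0, 0,
0.18, 0.06, 0, 0, 0, 0,
0.16, 0.1, 0, 0, 0, 0,
0.14, 0.13, 0, 0, 0, 0,
0.11, 0.16, -0.01, 0, 0, 0,
0.08, 0.17, 0, 0, 0, 0
```

>>> step_arm(series=[0.18,-0.02,0,0,0,0,0.18,0.06,0,0,0,0,0.16,0.1,0,0,0,0,0.14,0.13,0,0,0,0,0.11,0.16,0,0,0,0,0.08,0.17,0,0,0,0])

```text
time_s: 6.58
ee_pos: [516.5, 77.0, 148.7]
orientation: [[-0.176, 0.984, -0.0], [0.984, 0.176, 0.001], [0.001, -0.0, -1.0]]
force: [-3.5, 0.1, 7.1]
width: 17.3
gripper_force: 30.1
```

```bash
python3 -c "
from circ import *
print(telemetry.sense()['force'])
arc(np.array([537.5,35.6]),45.5,12,10)"
```

```text
[-3.49338477  0.11173164  7.09199582]
phi 116.85184641443608 r 46.45394662494586
max 0.19 end [582.8  33.  148.7]
0.02, 0.19, 0, 0, 0, 0,
-0.01, 0.19, 0, 0, 0, 0,
-0.04, 0.19, 0, 0, 0, 0,
-0.08, 0.17, 0, 0, 0, 0,
-0.12, 0.15, 0, 0, 0, 0,
-0.14, 0.13, 0, 0, 0, 0,
-0.17, 0.09, 0, 0, 0, 0,
-0.18, 0.05, 0, 0, 0, 0,
-0.19, 0.02, 0, 0, 0, 0,
-0.19, -0.03, 0, 0, 0, 0
```

>>> step_arm(series=[0.03,0.19,0,0,0,0,-0.01,0.19,0,0,0,0,-0.04,0.19,0,0,0,0,-0.08,0.17,0,0,0,0,-0.12,0.15,0,0,0,0,-0.14,0.13,0,0,0,0,-0.17,0.09,0,0,0,0,-0.18,0.05,0,0,0,0,-0.19,0.02,0,0,0,0,-0.19,-0.03,0,0,0,0])

```text
time_s: 7.82
ee_pos: [582.1, 32.8, 148.6]
orientation: [[-0.176, 0.984, -0.002], [0.984, 0.176, 0.001], [0.001, -0.002, -1.0]]
force: [-13.0, 3.6, 10.8]
width: 17.2
gripper_force: 30.7
```

```bash
python3 -c "
from circ import *
print(telemetry.sense()['force'])
arc(np.array([537.5,36]),45.5,12,10)"
```

```text
[-13.00513917   3.57790055  10.81451124]
phi -4.088571827142403 r 44.691990634148105
max 0.19 end [512.   -1.6 148.7]
-0.18, -0.05, 0, 0, 0, 0,
-0.16, -0.1, 0, 0, 0, 0,
-0.14, -0.13, 0, 0, 0, 0,
-0.11, -0.16, 0, 0, 0, 0,
-0.07, -0.18, 0, 0, 0, 0,
-0.03, -0.19, 0, 0, 0, 0,
0.01, -0.19, 0, 0, 0, 0,
0.05, -0.18, 0, 0, 0, 0,
0.08, -0.17, 0, 0, 0, 0,
0.12, -0.15, 0, 0, 0, 0
```

>>> step_arm(series=[-0.18,-0.07,0,0,0,0,-0.16,-0.1,0,0,0,0,-0.14,-0.13,0,0,0,0,-0.11,-0.16,0,0,0,0,-0.07,-0.18,0,0,0,0,-0.03,-0.19,0,0,0,0,0.01,-0.19,0,0,0,0,0.05,-0.18,0,0,0,0,0.08,-0.17,0,0,0,0,0.12,-0.15,0,0,0,0])

```text
time_s: 9.07
ee_pos: [512.5, -1.3, 148.8]
orientation: [[-0.176, 0.984, 0.003], [0.984, 0.176, 0.001], [0.0, 0.003, -1.0]]
force: [7.6, 6.9, 2.2]
width: 16.9
gripper_force: 29.8
```

```bash
python3 -c "
from circ import *
print(telemetry.sense()['force'])
arc(np.array([537.2,36]),45,10,10)
im=snap('side','s2')[240:400,240:400]
cv2.imwrite('pics/s2c.png',cv2.resize(im[:,:,::-1],None,fx=3.5,fy=3.5,interpolation=cv2.INTER_CUBIC))"
```

```text
[7.55847649 6.92236564 2.15086367]
phi -123.55309410140826 r 44.7555602440142
max 0.16 end [504.8  66.9 148.9]
0.11, -0.11, 0, 0, 0, 0,
0.14, -0.08, 0, 0, 0, 0,
0.14, -0.06, 0, 0, 0, 0,
0.16, -0.03, 0, 0, 0, 0,
0.16, 0, 0, 0, 0, 0,
0.15, 0.02, 0, 0, 0, 0,
0.15, 0.05, 0, 0, 0, 0,
0.14, 0.08, 0, 0, 0, 0,
0.12, 0.1, 0, 0, 0, 0,
0.1, 0.12, 0, 0, 0, 0
```

View pics/s2c.png

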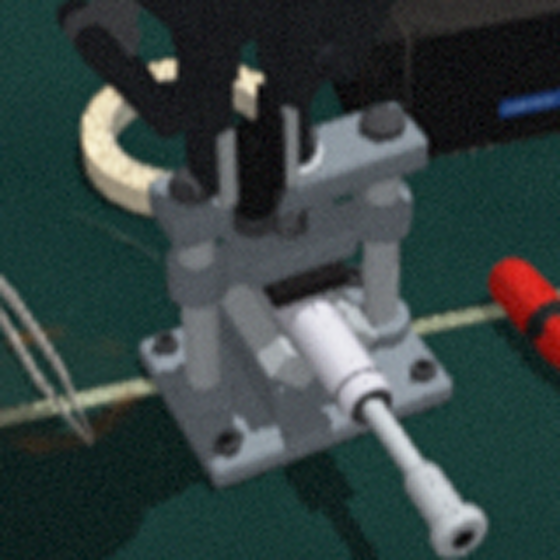

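The side view shows the jaw lowered to just above the barrel. I'll continue in smaller arcs and watch the force.

>>> step_arm(series=[0.11,-0.11,0,0,0,0,0.14,-0.08,0,0,0,0,0.14,-0.06,0,0,0,0,0.16,-0.03,0,0,0,0,0.16,0,0,0,0,0,0,0,0,0,0,0])

```text
time_s: 9.88
ee_pos: [492.1, 31.1, 148.7]
orientation: [[-0.177, 0.984, 0.001], [0.984, 0.177, 0.001], [0.0, 0.001, -1.0]]
force: [3.8, 3.2, 5.7]
width: 17.4
gripper_force: 30.4
```

```bash
python3 -c "
from circ import *
s=telemetry.sense();print(s['force'],s['wrist_torque'])
arc(np.array([537.2,36]),45,10,6)"
```

```text
[3.84285665 3.18520674 5.74492876] [ 0.53396397 -0.48633636 -0.01353299]
phi -173.80829422158047 r 45.36696829939005
max 0.15 end [510.6  72.5 148.8]
0.15, 0.03, 0, 0, 0, 0,
0.15, 0.05, 0, 0, 0, 0,
0.14, 0.08, 0, 0, 0, 0,
0.12, 0.1, 0, 0, 0, 0,
0.1, 0.12, 0, 0, 0, 0,
0.09, 0.13, 0, 0, 0, 0
```

>>> step_arm(series=[0.15,0.03,0,0,0,0,0.15,0.05,0,0,0,0,0.14,0.08,0,0,0,0])

```text
time_s: 10.25
ee_pos: [495.2, 53.7, 148.7]
orientation: [[-0.176, 0.984, -0.002], [0.984, 0.176, 0.0], [0.0, -0.002, -1.0]]
force: [-5.7, -1.0, 11.6]
width: 17.4
gripper_force: 30.9
```

>>> step_arm(series=[0.12,0.1,0,0,0,0])

```text
time_s: 10.38
ee_pos: [498.8, 60.7, 148.6]
orientation: [[-0.176, 0.984, -0.002], [0.984, 0.176, 0.001], [0.001, -0.002, -1.0]]
force: [-8.2, 1.8, 12.0]
width: 17.0
gripper_force: 31.1
```

>>> step_arm(series=[0.1,0.12,0,0,0,0])

```text
time_s: 10.5
ee_pos: [503.7, 67.1, 148.6]
orientation: [[-0.176, 0.984, -0.003], [0.984, 0.176, 0.001], [0.002, -0.002, -1.0]]
force: [-10.4, 4.0, 12.6]
width: 17.0
gripper_force: 31.2
```

>>> step_arm(series=[0.09,0.13,0,0,0,0])

```text
time_s: 10.62
ee_pos: [509.6, 72.7, 148.7]
orientation: [[-0.176, 0.984, -0.002], [0.984, 0.176, 0.001], [0.001, -0.002, -1.0]]
force: [-5.2, 1.5, 10.6]
width: 16.8
gripper_force: 30.8
```

```bash
python3 -c "
from circ import *
s=telemetry.sense();print(s['force'],s['wrist_torque'])
arc(np.array([537.2,36]),45,10,6)
im=snap('side','s3')[270:390,270:390]
cv2.imwrite('pics/s3c.png',cv2.resize(im[:,:,::-1],None,fx=4.5,fy=4.5,interpolation=cv2.INTER_CUBIC))"
```

```text
[-5.15216091  1.52362997 10.62189477] [0.27440447 0.81601533 0.03321515]
phi 126.95517356418304 r 45.87131163289392
max 0.16 end [555.   77.2 148.6]
0.04, 0.15, 0, 0, 0, 0,
0.03, 0.16, 0, 0, 0, 0,
0.01, 0.15, 0, 0, 0, 0,
-0.02, 0.16, 0, 0, 0, 0,
-0.05, 0.15, 0, 0, 0, 0,
-0.08, 0.14, 0, 0, 0, 0
```

View pics/s3c.png

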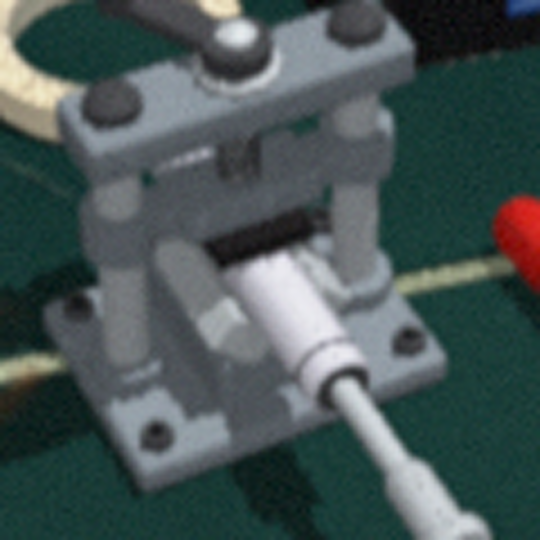

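>>> step_arm(series=[0.04,0.15,0,0,0,0,0,0,0,0,0,0])

```text
time_s: 10.92
ee_pos: [516.9, 76.9, 148.7]
orientation: [[-0.177, 0.984, -0.001], [0.984, 0.177, 0.003], [0.003, -0.001, -1.0]]
force: [-4.9, 13.5, 11.3]
width: 17.1
gripper_force: 30.8
```

>>> step_arm(series=[0.03,0.16,0,0,0,0,0,0,0,0,0,0])

```text
time_s: 11.18
ee_pos: [524.7, 79.8, 148.8]
orientation: [[-0.177, 0.984, -0.001], [0.984, 0.177, 0.003], [0.003, -0.0, -1.0]]
force: [-3.5, 14.3, 11.3]
width: 16.7
gripper_force: 30.8
```

>>> step_arm(series=[0.01,0.15,0,0,0,0,0,0,0,0,0,0])

```text
time_s: 11.42
ee_pos: [532.0, 81.3, 148.8]
orientation: [[-0.177, 0.984, -0.001], [0.984, 0.177, 0.003], [0.003, -0.0, -1.0]]
force: [-3.8, 10.2, 9.7]
width: 17.4
gripper_force: 30.8
```

>>> step_arm(series=[-0.02,0.14,0,0,0,0,0,0,0,0,0,0])

```text
time_s: 11.68
ee_pos: [539.1, 81.6, 148.7]
orientation: [[-0.177, 0.984, -0.001], [0.984, 0.177, 0.003], [0.003, -0.0, -1.0]]
force: [-3.3, 11.0, 10.6]
width: 17.0
gripper_force: 30.8
```

```bash
python3 -c "
from circ import *
s=telemetry.sense();print(s['force'],s['wrist_torque'])
arc(np.array([537.2,36]),45,8,5)
im=snap('side','s4')[270:390,270:390]
cv2.imwrite('pics/s4c.png',cv2.resize(im[:,:,::-1],None,fx=4.5,fy=4.5,interpolation=cv2.INTER_CUBIC))"
```

```text
[-3.27794509 10.99121774 10.56301314] [ 1.81405181  0.57773994 -0.00678958]
phi 87.66686993367227 r 45.60854690356592
max 0.12 end [567.6  69.4 148.7]
-0.05, 0.12, 0, 0, 0, 0,
-0.05, 0.11, 0, 0, 0, 0,
-0.07, 0.11, 0, 0, 0, 0,
-0.08, 0.09, 0, 0, 0, 0,
-0.09, 0.09, 0, 0, 0, 0
```

View pics/s4c.png

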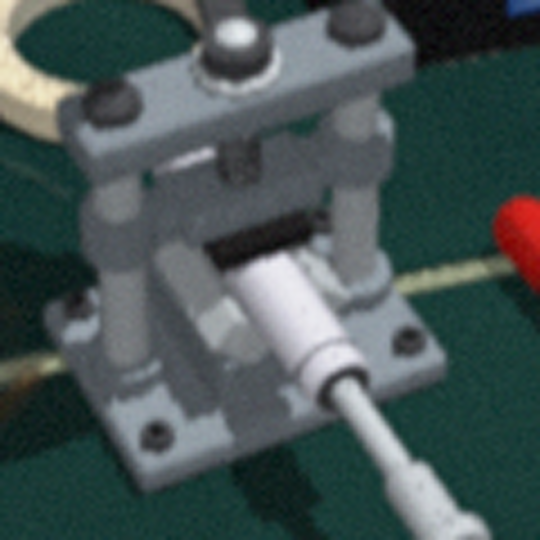

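>>> step_arm(series=[-0.02,0.06,0,0,0,0,0,0,0,0,0,0])

```text
time_s: 11.98
ee_pos: [541.8, 81.3, 148.7]
orientation: [[-0.177, 0.984, -0.001], [0.984, 0.177, 0.003], [0.003, -0.001, -1.0]]
force: [-5.5, 12.6, 10.7]
width: 16.9
gripper_force: 30.9
```

>>> step_arm(series=[-0.03,0.06,0,0,0,0,0,0,0,0,0,0])

```text
time_s: 12.22
ee_pos: [545.1, 80.7, 148.7]
orientation: [[-0.177, 0.984, -0.001], [0.984, 0.177, 0.004], [0.004, -0.0, -1.0]]
force: [-5.7, 15.4, 11.2]
width: 17.1
gripper_force: 30.8
```

>>> step_arm(series=[-0.03,0.06,0,0,0,0,0,0,0,0,0,0])

```text
time_s: 12.48
ee_pos: [548.1, 80.1, 148.8]
orientation: [[-0.177, 0.984, -0.002], [0.984, 0.177, 0.004], [0.004, -0.001, -1.0]]
force: [-7.7, 17.6, 12.7]
width: 17.2
gripper_force: 31.0
```

The tangential force has risen to about 8–11 N after 523° of rotation, so the crank is tight. I'll release and lift.

>>> step_arm(series=[0,0,0,0,0,0,0,0,0,0,0,0,0,0,0,0,0,0,0,0,0,0,0,0], claw=-1)

```text
time_s: 12.98
ee_pos: [548.8, 77.6, 148.2]
orientation: [[-0.176, 0.984, -0.0], [0.984, 0.176, -0.0], [-0.0, -0.0, -1.0]]
force: [-0.2, -0.4, 0.6]
width: 85.3
gripper_force: 0.0
```

>>> step_arm(series=[0,0,-0.5,0,0,0,0,0,-0.6,0,0,0,0,0,-0.6,0,0,0,0,0,0,0,0,0])

```text
time_s: 13.48
ee_pos: [549.5, 77.7, 235.5]
orientation: [[-0.176, 0.984, 0.004], [0.984, 0.176, 0.0], [-0.0, 0.004, -1.0]]
force: [-0.2, -0.3, 0.1]
width: 85.7
gripper_force: 0.0
```

```bash
python3 -c "
from plan import *
s=telemetry.sense();print(s['force'],s['width']);P=s['ee_pos'];R=s['orientation']
u=np.array([np.sin(.1739),-np.cos(.1739),0])
g=np.array([558.8,-86.7,52])-3*u; print(g)
q=g.copy(); q[2]=P[2]
pts=[P+(q-P)*k/5 for k in range(1,6)]
rows(P,R,pts,down(9.96),1)
im=snap('side','s5')[250:410,250:410]
cv2.imwrite('pics/s5c.png',cv2.resize(im[:,:,::-1],None,fx=4,fy=4,interpolation=cv2.INTER_CUBIC)[:600])
for t in('crank_knob','rod_end','barrel_mouth'): print(t,[(np.round(l['location'],1),round(l['conf'],2)) for l in spot_point('side',t)[:1]])"
```

```text
[-0.20367365 -0.3078627   0.09855784] 85.65105468429348
[558.2809255  -83.74524761  52.        ]
max 0.65 end [558.1 -83.8 235.6]
-0.64, -0.08, 0, 0.02, 0, 0.02,
-0.64, -0.08, 0, 0, 0, 0,
-0.65, -0.07, 0, 0, 0, 0,
-0.64, -0.08, 0, 0, 0, 0,
-0.64, -0.08, 0, 0, 0, 0
crank_knob [(array([307.1, 248.9]), 0.88)]
rod_end [(array([363.9, 381.8]), 0.76)]
barrel_mouth [(array([346.2, 358.3]), 0.59)]
```

View pics/s5c.png

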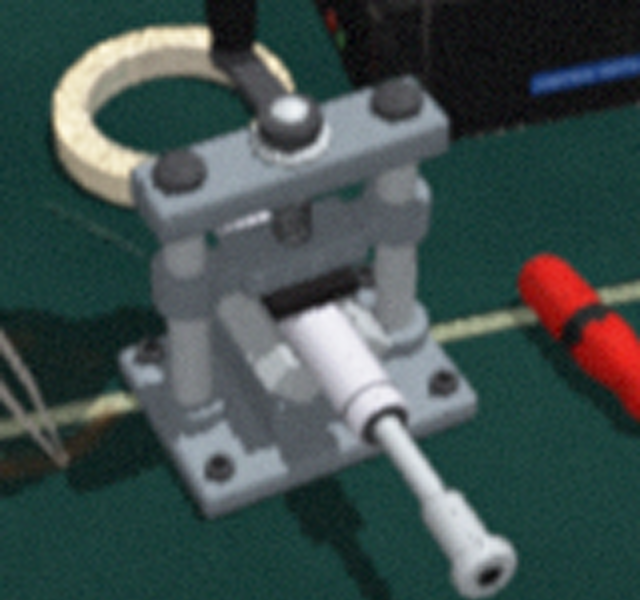

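The jaw rests on the barrel and the knob is at about (307,249). I'll check the crank angle from that picture, along with the rest of the geometry, with the knob circle's centre as touched by the arm.

```bash
python3 -c "
from plan import *
c=np.array([537.2,36.])
for ph in(70,76,80,85,90,100,110): 
  k=lambda z:np.round(proj('side',[c[0]+45*np.cos(np.radians(ph)),c[1]+45*np.sin(np.radians(ph)),z])+[.86,.85],1)
  print(ph,k(139),k(161))
print(proj('side',[537.2,36,143]),proj('side',[558.8,-86.7,52]))"
```

```text
70 [323.1 258. ] [322.8 245.7]
76 [319.8 258. ] [319.5 245.7]
80 [317.7 258.1] [317.3 245.8]
85 [315.  258.4] [314.6 246.1]
90 [312.3 258.8] [311.9 246.5]
100 [307.2 260.1] [306.6 247.8]
110 [302.4 261.9] [301.8 249.5]
[319.90577813 274.79970995] [362.58149224 382.17455722]
```

>>> step_arm(series=[-0.64,-0.08,0,0,0,0.02,-0.64,-0.08,0,0,0,0,-0.65,-0.07,0,0,0,0,-0.64,-0.08,0,0,0,0,-0.64,-0.08,0,0,0,0,0,0,0.8,0,0,0,0,0,0.8,0,0,0,0,0,0,0,0,0])

```text
time_s: 14.68
ee_pos: [555.8, -83.5, 150.2]
orientation: [[-0.172, 0.985, -0.006], [0.985, 0.172, 0.001], [0.002, -0.006, -1.0]]
force: [0.2, -0.4, 1.2]
width: 85.5
gripper_force: 0.0
```

```bash
python3 -c "
from plan import *
im=snap('top','t6')
for t in('crank_knob','jaw','vise'): print(t,[(np.round(l['location'],1),round(l['conf'],2)) for l in spot_point('top',t)[:2]])
for s in silhouettes('top','crank_knob')[:2]:
  ys,xs=np.nonzero(s['region']); print(s['conf'],s['rect'],xs.mean(),ys.mean())
for c in([537.2,36.],[539.1,35.6]):
 for ph in(70,76,80,85,90,95,100,105,110,120): 
  k=lambda z:np.round(proj('top',[c[0]+45*np.cos(np.radians(ph)),c[1]+45*np.sin(np.radians(ph)),z])+[1.36,1.57],1)
  print(ph,k(161),k(179),end=';')
g=cv2.cvtColor(im,cv2.COLOR_RGB2GRAY)[225:270:2,325:385:2]
print('\n'.join(' '.join('%3d'%v for v in r) for r in g))"
```

```text
crank_knob [(array([348. , 243.5]), 0.46)]
jaw [(array([370.1, 241.7]), 0.63)]
vise [(array([365.1, 247.9]), 0.85)]
70 [348.2 227.9] [349.1 226.2];76 [347.2 230.9] [348.  229.3];80 [346.7 233. ] [347.5 231.4];85 [346.3 235.6] [347.1 234. ];90 [346.2 238.2] [347.  236.7];95 [346.2 240.8] [347.  239.4];100 [346.5 243.4] [347.3 242.1];105 [347. 246.] [347.8 244.7];110 [347.8 248.6] [348.6 247.3];120 [349.9 253.4] [350.8 252.3];70 [348.5 226.7] [349.4 224.9];76 [347.5 229.7] [348.3 228. ];80 [347.  231.7] [347.8 230.1];85 [346.6 234.3] [347.4 232.7];90 [346.5 236.9] [347.3 235.4];95 [346.5 239.6] [347.3 238.1];100 [346.8 242.2] [347.6 240.8];105 [347.3 244.8] [348.1 243.4];110 [348.1 247.3] [348.9 246. ];120 [350.2 252.2] [351.1 251. ]; 73  70  70  70  73  71  71  74 156 102  78  96 160 160 160 158 120 157  94 122 155 155 156 156 157 153 153 151 136 158
 71  70  70  72  72  73  74  67 148 104  91 112 161 161 160 160  88 154 100 107 158 156 158 157 155 155 154 153 134 160
 72  73  72  73  72  71  72  73 141 160 116 163 161 161 161 159 111  87  97  89 157 156 157 155 154 155 153 154 145 14
[... 1701 characters left out ...]
  55  55  54  57  57  94 101 102 102  97 145 145 116 117 116 114  83 141 155 154 153 152 153 154 152
 54  55  55  57  56  54  56  53  55  54  85 103 103 101  91 116 117 117 114 111 119  90 133 156 154 153 145 122 144 151
 56  55  53  55  55  55  54  56  55  56  75 113 115 114  97 101  96 102 102 102 103 100 124 155 154 105  88  90  89 100
 54  55  53  55  53  54  56  54  53  52  71 157 160 155 101 102 102 101 102  99 101  89 109 157 121  85  92 101  98  83
 54  55  55  54  53  56  54  59  56  57  62 148 158 148 101 101 103 101 102 100  89  98  86 153  83  84  99  99  99  85
 56  57  55  58  59  70  70  68  69  71  69  95 103 103 102 101 101 102 100  98  94  93  83 149  79  82  87  98  95  82
```

The top view puts the knob at about 99°. It eased back to roughly 8.75 rad, where screw friction balances the rubber, so it is tight. Now the rod.

>>> step_arm(series=[0,0,0.7,0,0,0,0,0,0.7,0,0,0,0,0,0.7,0,0,0,0,0,0.2,0,0,0,0,0,0,0,0,0,0,0,0,0,0,0])

```text
time_s: 15.68
ee_pos: [558.2, -83.9, 40.0]
orientation: [[-0.172, 0.985, 0.002], [0.985, 0.172, -0.001], [-0.001, 0.002, -1.0]]
force: [0.6, -1.3, 0.4]
width: 85.3
gripper_force: 0.0
```

>>> step_arm(series=[0,0,0.14,0,0,0,0,0,0,0,0,0])

```text
time_s: 15.92
ee_pos: [557.2, -83.8, 31.1]
orientation: [[-0.172, 0.985, -0.0], [0.985, 0.172, 0.0], [0.0, -0.0, -1.0]]
force: [-1.1, -0.2, -1.1]
width: 85.2
gripper_force: 0.0
```

>>> step_arm(series=[0,0,0,0,0,0,0,0,0,0,0,0,0,0,0,0,0,0,0,0,0,0,0,0,0,0,0,0,0,0,0,0,0,0,0,0], claw=1, newtons=50)

```text
time_s: 16.68
ee_pos: [557.7, -83.7, 31.5]
orientation: [[-0.173, 0.985, 0.001], [0.985, 0.173, -0.0], [-0.0, 0.001, -1.0]]
force: [4.5, 1.1, -0.0]
width: 13.3
gripper_force: 48.7
```

Waist gripped (13.3 mm opening). Now pull along the tool's -x.

>>> step_arm(series=[-0.08,0,0,0,0,0,-0.08,0,0,0,0,0,-0.08,0,0,0,0,0,0,0,0,0,0,0,0,0,0,0,0,0])

```text
time_s: 17.3
ee_pos: [559.6, -95.0, 31.4]
orientation: [[-0.173, 0.985, 0.0], [0.985, 0.173, 0.001], [0.001, 0.001, -1.0]]
force: [3.7, 6.7, 0.5]
width: 13.2
gripper_force: 48.9
```

```bash
python3 -c "
from h import *
s=telemetry.sense();print(s['force'],s['ee_pos'])
snap('side','s7')
for t in('rod_end','barrel_mouth','groove'): print(t,[(np.round(l['location'],1),round(l['conf'],2)) for l in spot_point('side',t)[:1]])
for s in silhouettes('side','strut')[:1]: print(s['rect'])"
```

```text
[3.68648477 6.70720709 0.53526122] [559.59621806 -95.02526711  31.41137455]
rod_end [(array([364.3, 386.3]), 0.85)]
barrel_mouth [(array([348.9, 357.6]), 0.65)]
groove [(array([343.9, 356.4]), 0.31)]
[320.5, 326.1, 384.3, 408.0]
```

>>> step_arm(series=[-0.08,0,0,0,0,0,-0.08,0,0,0,0,0,-0.08,0,0,0,0,0,-0.08,0,0,0,0,0,-0.08,0,0,0,0,0,-0.08,0,0,0,0,0,-0.04,0,0,0,0,0,0,0,0,0,0,0,0,0,0,0,0,0])

```text
time_s: 18.68
ee_pos: [563.9, -120.1, 31.3]
orientation: [[-0.173, 0.985, -0.0], [0.985, 0.173, 0.002], [0.002, -0.0, -1.0]]
force: [3.0, 9.5, 1.7]
width: 13.9
gripper_force: 49.0
```

```bash
python3 -c "
from h import *
s=telemetry.sense();print(s['force'],s['ee_pos'],np.linalg.norm(s['ee_pos'][:2]-[557.7,-83.7]))
im=snap('side','s8')
for t in('rod_end','barrel_mouth','groove'): print(t,[(np.round(l['location'],1),round(l['conf'],2)) for l in spot_point('side',t)[:1]])
u=np.array([np.sin(.1739),-np.cos(.1739)])
m=np.array([549.7,-35.0,52]); print(proj('side',m),proj('side',m+[*u*10,0]))
cv2.imwrite('pics/s8c.png',cv2.resize(im[320:420,310:410,::-1],None,fx=6,fy=6,interpolation=cv2.INTER_CUBIC))"
```

```text
[3.01383001 9.50214196 1.72629972] [ 563.89109131 -120.06123958   31.29069433] 36.88454087750594
rod_end [(array([376.5, 402.3]), 0.61)]
barrel_mouth [(array([343.9, 356.1]), 0.72)]
groove []
[343.96006108 355.4665381 ] [347.36643435 360.35606684]
```

View pics/s8c.png

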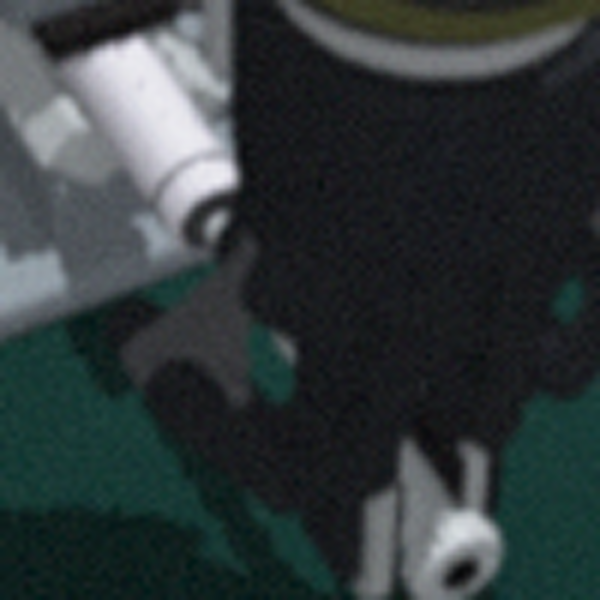

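The strut's mouth is still at (345,356) and the flange is now at (387,414.5). I'll compute the extension from the flange's pixel shift as a check.

```bash
python3 -c "
from h import *
u=np.array([np.sin(.1739),-np.cos(.1739),0]); m=np.array([549.7,-35.0,52])
off=np.array([372.5,392.75])-proj('side',m+72.5*u); print(off)
for d in(30,33,35,36,37,38,39,40): print(d,proj('side',m+(72.5+d)*u)+off)
im=cv2.imread('pics/s8.png'); g=cv2.cvtColor(im,cv2.COLOR_BGR2GRAY); print(g[404:424,376:400])
g=cv2.cvtColor(cv2.imread('pics/side0.png'),cv2.COLOR_BGR2GRAY); print(g[382:402,362:386])"
```

```text
[ 2.33572573 -0.33022388]
30 [384.46176374 409.91998788]
33 [385.69779073 411.69418848]
35 [386.52597656 412.88297141]
36 [386.94132741 413.47916854]
37 [387.3575203  414.07657432]
38 [387.77455779 414.67519245]
39 [388.19244244 415.2750266 ]
40 [388.61117685 415.87608049]
[[ 70  91 117 121 123 116 113 117 114 102  89 108 126 119  82  40  27  40
   48  48  44  43  49  43]
 [ 67  95 114 125 120 115 123 136 152 152 155 165 172 150  96  51  38  44
   41  49  46  48  45  44]
 [ 64  96 120 118 122 117 128 147 168 191 199 200 201 187 145  94  56  46
   50  46  48  42  43  45]
 [ 73 107 122 120 117 118 134 164 185 208 210 210 207 200 187 147  99  54
   45  44  48  44  43  41]
 [ 77 112 121 122 114 114 141 182 198 214 218 215 205 201 198 177 135  78
   48  44  41  45  45  44]
 [ 78 110 119 118 115 121 140 179 202 208 215 210 196 186 181 178 153  91
   47  44  45  44  50  44]
 [ 76 105 113 117 117 133 156 178 201 204 189 177 169 154 148 150 143  98
   60  43  44  44  46  47]
 [ 69  89 115 119 124 144 184 192 191 178 155 138 133 130 131 133 129  99
   58  46  44  44  45  48]
 [ 59  86 115 120 
[... 2515 characters left out ...]
81 116 127 130 127 116  78  41  30  41  63  89 106  83  60  48  49
   49  44  43  45  49  47]
 [ 56  69 102 121 127 124 120  97  74  72  87  96  96  83  61  45  43  51
   45  50  46  47  47  45]
 [ 45  50  78 113 127 125 127 113 108 107 111  93  73  55  47  48  47  53
   47  48  39  43  44  45]
 [ 50  48  58  85 105 111 110 103  98  99  92  74  57  46  46  51  43  43
   43  43  48  48  46  42]
 [ 45  46  46  60  67  79  81  76  71  68  60  51  44  47  48  42  42  40
   47  49  44  46  45  45]
 [ 49  50  51  46  49  47  54  54  54  43  45  46  46  47  51  51  48  46
   45  42  46  52  47  47]
 [ 44  47  50  51  51  44  46  43  44  45  51  46  50  50  48  42  48  49
   42  47  41  46  48  50]]
```

Vision gives about 37 mm and the TCP 36.9 mm, so nothing has slipped. A little more brings it to about 39 mm.

>>> step_arm(series=[-0.025,0,0,0,0,0,-0.02,0,0,0,0,0,0,0,0,0,0,0,0,0,0,0,0,0,0,0,0,0,0,0,0,0,0,0,0,0])

```text
time_s: 19.62
ee_pos: [564.3, -122.2, 31.3]
orientation: [[-0.173, 0.985, -0.0], [0.985, 0.173, 0.002], [0.002, -0.0, -1.0]]
force: [3.5, 10.4, 1.2]
width: 13.2
gripper_force: 49.0
```

```bash
python3 -c "
from h import *
s=telemetry.sense();print(s['force'],s['ee_pos'],np.linalg.norm(s['ee_pos'][:2]-[557.7,-83.7]))
ims=[snap('side','s9_%d'%i).astype(float) for i in range(3)]
a=cv2.cvtColor(cv2.imread('pics/side0.png'),cv2.COLOR_BGR2GRAY).astype(np.float32)
b=cv2.cvtColor(np.mean(ims,0).astype(np.uint8),cv2.COLOR_RGB2GRAY).astype(np.float32)
def sh(tpl,w,dst):
  x,y,W,H=tpl; k=8; T=cv2.resize(a[y:y+H,x:x+W],None,fx=k,fy=k,interpolation=cv2.INTER_CUBIC)
  X,Y,A,B=w; S=cv2.resize(dst[Y:Y+B,X:X+A],None,fx=k,fy=k,interpolation=cv2.INTER_CUBIC)
  r=cv2.matchTemplate(S,T,cv2.TM_CCOEFF_NORMED); _,v,_,l=cv2.minMaxLoc(r); return v,X+l[0]/k-x,Y+l[1]/k-y
print('flange',sh((369,387,9,10),(376,402,26,28),b))
print('mouth/barrel',sh((324,332,22,24),(318,326,34,36),b))
c=cv2.cvtColor(cv2.imread('pics/s8.png'),cv2.COLOR_BGR2GRAY).astype(np.float32)
print('flange s8',sh((369,387,9,10),(376,402,26,28),c))
d=cv2.cvtColor(cv2.imread('pics/s5.png'),cv2.COLOR_BGR2GRAY).astype(np.float32)
print('s5 flange,barrel',sh((369,387,9,10),(362,380,26,28),d),sh((324,332,22,24),(318,326,34,36),d))"
```

```text
[ 3.48876072 10.35979434  1.22043017] [ 564.27131437 -122.20669819   31.28244101] 39.06338410698278
flange (0.9944760203361511, 15.25, 23.0)
mouth/barrel (0.9917460083961487, -0.125, 0.25)
flange s8 (0.9937744736671448, 14.5, 21.625)
s5 flange,barrel (0.9964933395385742, 0.0, 0.125) (0.9960720539093018, 0.0, 0.125)
```

```bash
python3 -c "
from rig import job
print(job.finish_job())"
```

```text
the job is handed in; nothing more can be done
None
```

The vise is cranked tight on the barrel and the rod is held about 39 mm out, so the groove should be just clear of the mouth. That comes from arm travel and the flange's image shift, as the gripper hid the groove. The barrel showed no measurable slip, and the gripper is still holding.

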